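Put the bench items back in their fitted seats

TASK

Put the four loose items - the specimen cup, the strip pot, the slim oil bottle and the small carton - each into the grey seat on the worktop that fits it, standing upright on the seat's floor; a small thing must not end in a seat meant for a bigger one. Do not tip the specimen cup over on the way, and leave the timer and the tweezers where they lie.

Things in the scene. Friction and masses are not known exactly. Their poses are not given: they have to be found in the camera images.
- cup_mid (a point): Round specimen cup with a broad orange screw lid (fixed on), standing upright: the widest of the round things, 71 mm tall, lid 65 mm across and 13 mm deep at the top, body 60 mm across just below it and narrower at the foot. Easily held by the lid or just below. The point is its centre, 35.5 mm above its underside; z up.
- pot_mid (a point): Round white test-strip pot with a green cap (fixed on), standing upright, 64 mm tall; body 32 mm across, cap 36 mm across over the top 18 mm. The middle-sized round thing. The point is its centre, 32 mm above its underside; z up.
- dropper_mid (a point): Slim round white immersion-oil bottle with a white ribbed cap, standing upright, 62 mm tall and 25 mm across: the narrowest of the round things. The point is its centre, 31 mm above its underside; z up.
- carton_mid (a point): Small upright white cardboard carton with a pink end panel, 42 mm along its own x, 75 mm along its own y, 52 mm tall. Held across the 42 mm. The point is its centre, 26 mm above its underside; z up, y along the long side.
- cup_seat: Moulded grey plastic round seat, a low open dish with a flared rim standing on the worktop (it cannot be pushed away), inside 68 mm wide at the floor and 72 mm at the rim, 80 mm over the outside, 14 mm tall, inner floor 3 mm above its underside; dark floor. Origin: centre of its underside, z up. It is the seat for the specimen cup (the widest round seat).
- pot_seat: Moulded grey plastic round seat, a low open dish with a flared rim standing on the worktop (it cannot be pushed away), inside 46 mm wide at the floor and 50 mm at the rim, 58 mm over the outside, 14 mm tall, inner floor 3 mm above its underside; dark floor. Origin: centre of its underside, z up. It is the seat for the strip pot (the middle round seat).
- dropper_seat: Moulded grey plastic round seat, a low open dish with a flared rim standing on the worktop (it cannot be pushed away), inside 35 mm wide at the floor and 39 mm at the rim, 47 mm over the outside, 14 mm tall, inner floor 3 mm above its underside; dark floor. Origin: centre of its underside, z up. It is the seat for the slim bottle (the narrowest round seat).
- carton_seat: Moulded grey plastic rectangular open tray standing on the worktop (it cannot be pushed away), 62 x 96 mm outside, 54 x 88 mm inside, 14 mm tall, inner floor 4 mm above its underside; dark floor. Origin: centre of its underside, z up. Its own y runs along its long side, x along its short side. It is the seat for the carton, which fits either way round.
- lab_timer: Bystander, not to be moved: white digital timer lying on the worktop to the left of the work, 60 x 64 x 18 mm. Origin: centre of its underside.
- tweezers: Bystander, not to be moved: steel tweezers lying flat beyond the work, 130 mm long (along its own y), 14 mm wide, 12 mm tall. Origin: centre of its underside.
Not all that is in view belongs to the job. What is shaped like the part that bears dropper_mid but brown or pink is not meant.

How it is judged:
At the end, for the whole second after the job is handed in: Each of the four items stands upright (within 0.1 rad), on the floor of its own seat (height within 3 mm above or 4 mm below), centred within 10 mm (cup 12 mm), the carton's long side along the tray's within 0.2 rad either way round, all at rest (horizontal distance between cup_mid and cup_seat below 0.012 m and z of cup_mid in the frame of cup_seat between 0.0345 and 0.0415 m and angle between each of cup_mid, pot_mid, dropper_mid, carton_mid's own z axis and vertical below 0.1 rad and linear speed of each of cup, pot, dropper, carton below 0.02 m/s and horizontal distance between pot_mid and pot_seat below 0.01 m and z of pot_mid in the frame of pot_seat between 0.031 and 0.038 m and horizontal distance between dropper_mid and dropper_seat below 0.01 m and z of dropper_mid in the frame of dropper_seat between 0.03 and 0.037 m and horizontal distance between carton_mid and carton_seat below 0.01 m and z of carton_mid in the frame of carton_seat between 0.026 and 0.033 m and angle between the y axis of carton_mid and the y axis of carton_seat, either way round below 0.2 rad); the robot touches nothing.
It fails at once if the specimen cup is tipped by more than 0.7 rad (angle between cup_mid's own z axis and vertical above 0.7 rad).
It fails at once if the timer is moved by more than 25 mm (distance of lab_timer from where it was at the start of the episode above 0.025 m).
It fails at once if the tweezers is moved by more than 25 mm (distance of tweezers from where it was at the start of the episode above 0.025 m).
It also fails if it takes over 93 s, if anything falls off the work surface, if the arm or the gripper's body presses on something with over 40 N, if the wrist force passes 120 N, or if a joint passes its speed limit or range.

ROBOT

A 7-joint arm with a two-finger parallel gripper is mounted at the origin on a cart in front of the work surface, level with it; the furniture and walls round the work are solid. World frame = base frame: x ahead of the robot, y to its left, z up, the work surface at z = 0. Lengths are in m, angles in rad, forces in N, time in s.
With the tool pointing down it reaches from about 0.35 to 0.9 m from the base axis. Payload 19.9 kg.
Tool frame: the origin (TCP) lies on the front face of the gripper's body, between the roots of the fingers; the fingertips stand 73 mm ahead of it and the grasp point (between the pads) lies 54 mm ahead of it (arm.tcp_to_grasp is the z of the grasp point in the tool frame, in m); z points along the fingers, y is the line along which they close (so a half turn about z gives the same grasp; the last joint's range is limited). The gripper opens to 85 mm and grips with 20 to 120 N. Pads are 22 mm wide; open, the fingers measure 114 mm over their backs; the gripper's body (76 mm by 85 mm) begins 54 mm behind the grasp point. The pads swing forward as they close: fully open they stand 13 mm farther back than shut.
Start: joints at [1.129, 0.417, -0.01, 1.614, 0.005, 1.111, -0.053], TCP at [0.243, -0.576, 0.304] pointing down, gripper open.
Joint ranges: [-2.81, 2.81], [-0.39, 2.02], [-1.27, 1.25], [0.06, 2.57], [-1.19, 4.33], [0.19, 2], [-2.82, 2.82]. Speed limits (rad/s): [1.89, 1.89, 2.39, 2.39, 3.01, 3.01, 3.01].

INTERFACE

Orientations are given as a unit quaternion [w, x, y, z].
In Python, from station import arm gives the robot as it stands.
- The arm moves only by the tool carry_out, never from a script. Its argument "plan" is one flat list of numbers, 7 for each row, row after row: the shift along the tool's x, y, z in mm, then the turn, a rotation vector about the tool's x, y, z in degrees, then the finger opening in mm, from 0 to 85.4. In form: [dx, dy, dz, wx, wy, wz, gripper, dx, dy, dz, wx, wy, wz, gripper, ...]. A call has 1 to 5 rows; each row is the pose to reach, as a shift and turn from the pose commanded when the call began, along the tool's axes at that moment; what a row does not reach only later rows make up. A row lasts 1/10 s, in which the tool goes at most 50 mm and 8.59 degrees, less where a joint would pass 70% of its speed; a pose out of reach is approached as far as the arm can. A call with a gripper value outside its range is refused whole. The fingers move at their own pace and stop on an object; the grip force is fixed at half the most. Time passes only in rows, so rows that repeat a pose let the fingers close. It gives the time, the measured TCP pose, the force, the opening and the grip force at its end, in the units of the state.
- arm.get_obs(): the state, without advancing time (a new reading comes with each control period).
- arm.get_image(name): name is "side" or "top" or "wrist"; returns a dict with "img" (420x560x3 uint8, red, green, blue), "fx", "fy", "cx", "cy" (pixels), "R" (3x3) and "t" (3): a world point X has camera coordinates R X + t; the wrist camera has in their place "T_tool_cam" (4x4, takes a point from camera to tool coordinates, whose origin is the TCP and whose axes are the flange's). Camera axes: x right, y down, z forward; pixel columns grow to the right and rows downward; lengths in m; the calibration is good to about 2 mm. A picture is of the moment at which its call begins: read the wrist's pose just before it. There is no depth.
- arm.finish_job(): hands the job in; it is judged then, once.
The state is a dict: "t": time; "joint_pos": joint angles; "joint_velocities": joint speeds; "tau": joint torques, N m; "tcp_pos": TCP position; "orientation": TCP orientation; "ft_force": force on the tool from outside, world axes, zero at the start; "wrist_torque": the same for the moment, N m; "grip_width": opening from 0.0 (shut) to 1.0 (fully open); "grip_force": force on a finger pad.
Only numpy, scipy, OpenCV 4.12 (cv2) and the standard library are available. Lean on these libraries where they do the work, as an engineer would, in place of code of your own. Each camera call takes 0.05 s, during which the arm holds its last target. There are 200 camera calls.

## Working session

There is one attempt and no reset: what is moved stays moved. The work goes in short steps, Python scripts to look and compute and a tool call to move; the robot and the scene stay as the last step left them, time stands still between calls to the robot, and variables do not carry over. Pictures are saved under pics/ and viewed, at most 14 in all, crops included, and the job is handed in when it is done.

Besides the shell and the picture viewer there is one more tool, called after "Call:" by a JSON object that holds its "api" and its "payload", one argument or row to a line. carry_out: Moves the arm, as the interface text tells. Its arguments: {"type":"object","properties":{"plan":{"type":"array"}},"required":["plan"]}

```bash
mkdir -p pics; python3 - <<'E'
from station import arm
import cv2,json,numpy as np
o=arm.get_obs(); print({k:np.round(o[k],3).tolist() for k in o})
for n in ("top","side","wrist"):
    d=arm.get_image(n); cv2.imwrite(f"pics/{n}0.png",d["img"][:,:,::-1])
    print(n,{k:np.round(v,4).tolist() for k,v in d.items() if k!="img"})
    np.save(f"{n}.npy",d,allow_pickle=True)
E
```

```text
{'t': 0.0, 'joint_pos': [1.129, 0.418, -0.01, 1.614, 0.005, 1.111, -0.053], 'joint_velocities': [0.001, 0.001, 0.0, -0.0, 0.001, 0.001, 0.0], 'tau': [-0.0, -86.445, 0.678, -43.491, 0.019, 0.007, -0.0], 'tcp_pos': [0.243, -0.575, 0.303], 'orientation': [-0.001, 0.98, 0.199, -0.0], 'ft_force': [0.045, 0.675, -0.657], 'wrist_torque': [-0.04, 0.014, -0.015], 'grip_force': 0.0, 'grip_width': 1.001}
top {'fx': 537.9085, 'fy': 537.9085, 'cx': 285.6667, 'cy': 204.6974, 'R': [[0.0154, -0.9997, 0.0167], [-0.988, -0.0177, -0.1534], [0.1536, -0.0141, -0.988]], 't': [0.09, 0.5322, 1.4591]}
side {'fx': 532.5166, 'fy': 532.5166, 'cx': 288.55, 'cy': 202.6747, 'R': [[0.9658, -0.2582, -0.0225], [-0.1716, -0.5718, -0.8022], [0.1942, 0.7787, -0.5966]], 't': [-0.4824, 0.1962, 1.1673]}
wrist {'fx': 293.1816, 'fy': 293.1816, 'cx': 279.4248, 'cy': 210.9026, 'T_tool_cam': [[-0.0009, -0.9539, -0.3001, 0.0766], [1.0, -0.0006, -0.0011, -0.0008], [0.0008, -0.3001, 0.9539, -0.0699], [0.0, 0.0, 0.0, 1.0]]}
```

View pics/top0.png

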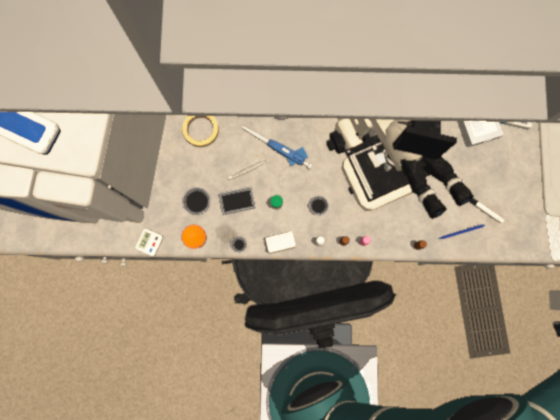

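View pics/side0.png

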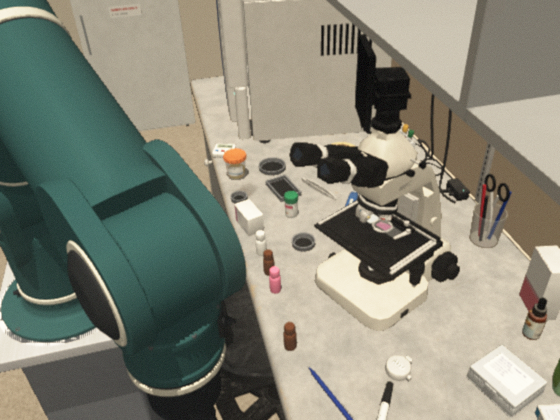

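```bash
cat > h.py <<'E'
import numpy as np,cv2
def ray(n,u,v,z):
    d=np.load(f"{n}.npy",allow_pickle=True).item()
    R=cv2.Rodrigues(cv2.Rodrigues(np.array(d["R"]))[0])[0];C=-R.T@np.array(d["t"])
    r=R.T@np.array([(u-d["cx"])/d["fx"],(v-d["cy"])/d["fy"],1]);return C+r*(z-C[2])/r[2]
E
python3 - <<'E'
import cv2
from h import *
for k,u,v,z in [("cup",193,237,.071),("pot",276,202,.064),("drop",320,240,.062),("carton",280,242,.052),("cupseat",197,201,.014),("potseat",318,205,.014),("dropseat",239,244,.014),("tray",237,201,.014),("timer",149,241,.018),("tweez",247,170,.01)]:
    print(k,ray("top",u,v,z).round(3))
i=cv2.imread("pics/top0.png")[150:265,130:390]
cv2.imwrite("pics/c1.png",cv2.resize(i,None,fx=3,fy=3,interpolation=cv2.INTER_CUBIC))
E
```

```text
cup [0.433 0.348 0.071]
pot [0.534 0.126 0.064]
drop [0.432 0.004 0.062]
carton [0.425 0.113 0.052]
cupseat [0.541 0.35  0.014]
potseat [0.535 0.007 0.014]
dropseat [0.421 0.228 0.014]
tray [0.543 0.237 0.014]
timer [0.425 0.478 0.018]
tweez [0.634 0.211 0.01 ]
```

View pics/c1.png

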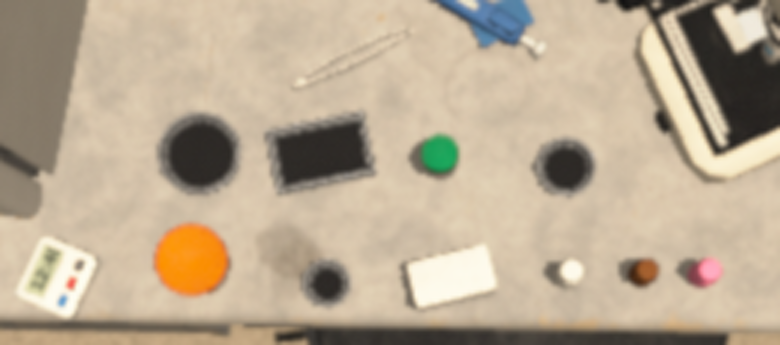

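```bash
python3 - <<'E'
from h import *
c=lambda u,v:(130+u/3,150+v/3)
for k,p,q,z in [("tray",(268,132),(362,115),.014),("tray2",(283,190),(374,171),.014),("trayshort",(268,132),(283,190),.014),("carton",(405,263),(486,245),.052),("carton2",(416,307),(497,288),.052)]:
    a=ray("top",*c(*p),z);b=ray("top",*c(*q),z); d=b-a
    print(k,a.round(3),b.round(3),np.linalg.norm(d).round(4),"heading deg of line", np.degrees(np.arctan2(d[1],d[0])).round(1))
for k,p,z in [("cupseat",(199,153),.014),("potseat",(565,166),.014),("dropseat",(325,282),.014),("cup",(192,260),.071),("pot",(440,155),.064),("drop",(570,271),.062),("carton",(451,276),.052)]:
    print(k,ray("top",*c(*p),z).round(3))
def tri(p,q):
    A=[];b=[]
    for n,x in(("top",p),("side",q)):
        a=ray(n,*x,0);d=ray(n,*x,.5)-a;d/=np.linalg.norm(d);M=np.eye(3)-np.outer(d,d);A.append(M);b.append(M@a)
    return np.linalg.lstsq(np.vstack(A),np.hstack(b),rcond=None)[0].round(3)
print("eyeA",tri((435,207),(300,153)),"eyeB",tri((466,197),(328,176)),"stage",tri((372,203),(316,228)),"dropper",tri((320,240),(261,234)),"cup",tri((193,237),(235,156)),"pot",tri((276,202),(292,195)))
for z in(.05,.15,.3):print(z,[ray("top",*p,z).round(3) for p in((345,165),(352,188),(432,212),(332,142))])
E
```

```text
tray [0.562 0.287 0.014] [0.58  0.199 0.014] 0.0903 heading deg of line -78.5
tray2 [0.507 0.271 0.014] [0.527 0.186 0.014] 0.0874 heading deg of line -77.0
trayshort [0.562 0.287 0.014] [0.507 0.271 0.014] 0.0574 heading deg of line -163.8
carton [0.436 0.154 0.052] [0.454 0.081 0.052] 0.0758 heading deg of line -76.5
carton2 [0.397 0.143 0.052] [0.415 0.07  0.052] 0.0757 heading deg of line -75.9
cupseat [0.541 0.352 0.014]
potseat [0.535 0.006 0.014]
dropseat [0.421 0.229 0.014]
cup [0.434 0.345 0.071]
pot [0.535 0.124 0.064]
drop [0.431 0.004 0.062]
carton [0.425 0.112 0.052]
eyeA [ 0.473 -0.213  0.396] eyeB [ 0.498 -0.282  0.391] stage [ 0.525 -0.123  0.155] dropper [0.434 0.004 0.059] cup [0.437 0.349 0.064] pot [0.539 0.125 0.063]
0.05 [array([ 0.645, -0.066,  0.05 ]), array([ 0.58 , -0.085,  0.05 ]), array([ 0.516, -0.308,  0.05 ]), array([ 0.711, -0.029,  0.05 ])]
0.15 [array([ 0.621, -0.053,  0.15 ]), array([ 0.561, -0.071,  0.15 ]), array([ 0.501, -0.278,  0.15 ]), array([ 0.683, -0.019,  0.15 ])]
0.3 [array([ 0.586, -0.034,  0.3  ]), array([ 0.532, -0.05 ,  0.3  ]), array([ 0.479, -0.235,  0.3  ]), array([ 0.641, -0.004,  0.3  ])]
```

```bash
python3 - <<'E'
from h import *
for p in((240,125),(262,138),(300,137),(340,135)):print("side",p,ray("side",*p,0).round(3))
for p in((143,218),(140,205),(150,165),(163,118)):print("top",p,[ray("top",*p,z).round(3)[:2].tolist() for z in(0,.1,.3)])
E
```

```text
side (240, 125) [0.504 0.642 0.   ]
side (262, 138) [0.555 0.536 0.   ]
side (300, 137) [0.672 0.506 0.   ]
side (340, 135) [0.798 0.481 0.   ]
top (143, 218) [[0.491, 0.503], [0.479, 0.478], [0.454, 0.427]]
top (140, 205) [[0.529, 0.513], [0.514, 0.488], [0.484, 0.436]]
top (150, 165) [[0.646, 0.491], [0.623, 0.467], [0.578, 0.418]]
top (163, 118) [[0.787, 0.461], [0.755, 0.439], [0.691, 0.394]]
```

Call:
{"api": "carry_out", "payload": {
  "plan": [-40,-50,0,0,0,-8,85,-60,-100,0,0,0,-16,85,-60,-150,0,0,0,-24,85,-60,-200,0,0,0,-32,85,-60,-200,0,0,0,-40,85]
}}

```text
t: 0.65
tcp_pos: [0.1082, -0.4114, 0.3036]
orientation: [-0.001, 0.852, 0.524, -0.0]
ft_force: [0.2, -0.3, -1.1]
grip_width: 0.997
grip_force: 0.0
```

Call:
{"api": "carry_out", "payload": {
  "plan": [50,10,0,0,0,-8,85,100,20,0,0,0,-16,85,150,30,0,0,0,-24,85,200,42,0,0,0,-32,85,248,52,0,0,0,-40,85]
}}

```text
t: 1.15
tcp_pos: [0.268, -0.2186, 0.3041]
orientation: [0.0, 0.621, 0.784, -0.0]
ft_force: [1.2, -1.3, -0.3]
grip_width: 0.997
grip_force: 0.0
```

```bash
cat >> h.py <<'E'
from scipy.spatial.transform import Rotation as Ro
def pose(o):
    q=np.array(o["orientation"]);return np.array(o["tcp_pos"]),Ro.from_quat(q[[1,2,3,0]])
def go(x,y,z,yaw):
    "shift in tool mm / rotvec deg from the present pose to TCP at x,y,z, pointing down, tool x heading yaw deg"
    from station import arm
    p,R=pose(arm.get_obs()); T=Ro.from_euler('z',yaw,degrees=True)*Ro.from_euler('x',180,degrees=True)
    print((1e3*R.inv().apply(np.array([x,y,z])-p)).round(1),np.degrees((R.inv()*T).as_rotvec()).round(1),"at",p.round(4))
def wray(o,d,u,v,z):
    p,R=pose(o);M=np.array(d["T_tool_cam"]);r=np.array([(u-d["cx"])/d["fx"],(v-d["cy"])/d["fy"],1])
    C=p+R.apply(M[:3,3]);r=R.apply(M[:3,:3]@r);return C+r*(z-C[2])/r[2]
def wproj(o,d,X):
    p,R=pose(o);M=np.array(d["T_tool_cam"]);c=M[:3,:3].T@(R.inv().apply(np.array(X)-p)-M[:3,3]);return (c[:2]/c[2]*d["fx"]+[d["cx"],d["cy"]]).round(0)
E
python3 -c "
from h import *
go(.431,.004,.25,103.5)"
```

```text
[179.5 209.6  53.9] [ 0.   0.  -0.3] at [ 0.268  -0.2186  0.3041]
```

Call:
{"api": "carry_out", "payload": {
  "plan": [40,25,0,0,0,0,85,80,55,10,0,0,0,85,115,90,25,0,0,0,85,145,125,35,0,0,0,85,165,165,45,0,0,0,85]
}}

```text
t: 1.65
tcp_pos: [0.3915, -0.0202, 0.2588]
orientation: [0.001, 0.623, 0.782, 0.0]
ft_force: [0.8, -3.3, 0.5]
grip_width: 1.0
grip_force: 0.0
```

Call:
{"api": "carry_out", "payload": {
  "plan": [14,44,9,0,0,0,85,14,44,9,0,0,0,85]
}}

```text
t: 1.85
tcp_pos: [0.4337, 0.0039, 0.248]
orientation: [-0.003, 0.622, 0.783, 0.001]
ft_force: [-0.7, -1.1, 0.8]
grip_width: 0.994
grip_force: 0.0
```

```bash
cat > look.py <<'E'
import sys
from station import arm
from h import *
o=arm.get_obs();d=arm.get_image("wrist");cv2.imwrite(f"pics/{sys.argv[1]}.png",d["img"][:,:,::-1])
np.save(f"{sys.argv[1]}.npy",(o,d),allow_pickle=True)
E
python3 look.py w1; python3 -c "
from h import *
go(.431,.004,.1,103.5)
o,d=np.load('w1.npy',allow_pickle=True)
for X in [(.431,.004,.062),(.535,.006,.014),(.425,.112,.052),(.535,.124,.064),(.421,.229,.014)]:print(X,wproj(o,d,X))"
```

```text
[  1.1  -0.2 148.5] [-0.1 -0.2 -0.4] at [0.4318 0.0024 0.2485]
(0.431, 0.004, 0.062) [277. 208.]
(0.535, 0.006, 0.014) [371. 215.]
(0.425, 0.112, 0.052) [299.  83.]
(0.535, 0.124, 0.064) [435.  99.]
(0.421, 0.229, 0.014) [325. -58.]
```

View pics/w1.png

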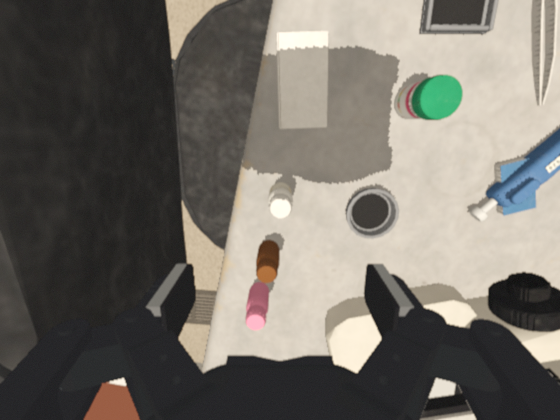

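Call:
{"api": "carry_out", "payload": {
  "plan": [2,1,50,0,0,0,85,2,1,100,0,0,0,60,2,1,148,0,0,0,50,2,1,148,0,0,0,40,2,1,148,0,0,0,10]
}}

```text
t: 2.4
tcp_pos: [0.4314, 0.0029, 0.1031]
orientation: [-0.0, 0.623, 0.782, -0.0]
ft_force: [0.9, 0.8, 1.3]
grip_width: 0.324
grip_force: 0.2
```

Call:
{"api": "carry_out", "payload": {
  "plan": [0,0,0,0,0,0,10,0,0,0,0,0,0,10,0,0,0,0,0,0,10,0,0,0,0,0,0,10,0,0,0,0,0,0,10]
}}

```text
t: 2.9
tcp_pos: [0.4327, 0.0027, 0.1035]
orientation: [0.001, 0.623, 0.782, 0.001]
ft_force: [-1.5, -0.7, 18.2]
grip_width: 0.257
grip_force: 60.2
```

Call:
{"api": "carry_out", "payload": {
  "plan": [0,0,-40,0,0,0,10,0,0,-80,0,0,0,10,20,4,-90,0,0,0,10,65,12,-90,0,0,0,10,110,20,-90,0,0,0,10]
}}

```text
t: 3.4
tcp_pos: [0.4267, 0.1151, 0.1933]
orientation: [0.001, 0.624, 0.781, 0.001]
ft_force: [1.1, -0.4, -0.9]
grip_width: 0.256
grip_force: 59.5
```

Call:
{"api": "carry_out", "payload": {
  "plan": [45,8,0,0,0,0,10,85,15,0,0,0,0,10,113,20,0,0,0,0,10,113,20,0,0,0,0,10,113,20,0,0,0,0,10]
}}

```text
t: 3.9
tcp_pos: [0.4205, 0.2295, 0.1924]
orientation: [0.0, 0.623, 0.782, 0.0]
ft_force: [0.4, -1.1, -0.3]
grip_width: 0.256
grip_force: 59.5
```

```bash
python3 look.py w2; python3 -c "
from h import *
go(.421,.229,.11,103.5)
o,d=np.load('w2.npy',allow_pickle=True)
for X in [(.421,.229,.014),(.434,.345,.071),(.421,.229,.17),(.543,.237,.014)]:print(X,wproj(o,d,X))"
```

```text
[ 0.3  0.3 82.3] [ 0.   0.  -0.6] at [0.4208 0.2287 0.1923]
(0.421, 0.229, 0.014) [280. 211.]
(0.434, 0.345, 0.071) [346.  62.]
(0.421, 0.229, 0.17) [281. 334.]
(0.543, 0.237, 0.014) [413. 232.]
```

View pics/w2.png

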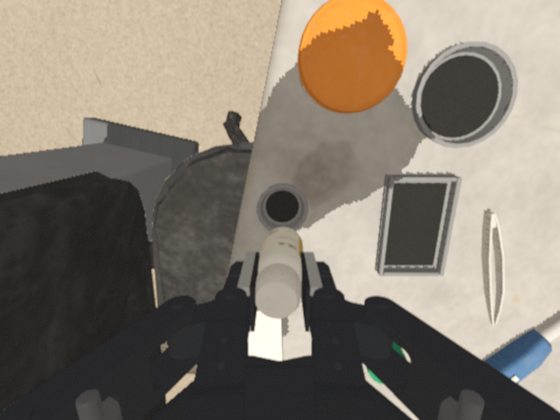

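Call:
{"api": "carry_out", "payload": {
  "plan": [1,1,40,0,0,0,10,1,1,70,0,0,0,10,1,1,80,0,0,0,10,1,1,85,0,0,0,10,1,1,85,0,0,0,10]
}}

```text
t: 4.45
tcp_pos: [0.4218, 0.2303, 0.1075]
orientation: [0.0, 0.623, 0.782, 0.0]
ft_force: [0.2, 0.2, -0.6]
grip_width: 0.257
grip_force: 59.5
```

Call:
{"api": "carry_out", "payload": {
  "plan": [0,0,1,0,0,0,10,0,0,1,0,0,0,30,0,0,1,0,0,0,45,0,0,0,0,0,0,60,0,0,0,0,0,0,60]
}}

```text
t: 4.95
tcp_pos: [0.4215, 0.2305, 0.1072]
orientation: [0.0, 0.623, 0.782, 0.0]
ft_force: [-0.6, -0.2, -0.5]
grip_width: 0.702
grip_force: 0.0
```

Call:
{"api": "carry_out", "payload": {
  "plan": [0,0,-30,0,0,0,60,0,0,-80,0,0,0,60,0,0,-110,0,0,0,85,0,0,-110,0,0,0,85,0,0,-110,0,0,0,85]
}}

```text
t: 5.45
tcp_pos: [0.4216, 0.2302, 0.2172]
orientation: [0.0, 0.623, 0.782, 0.0]
ft_force: [-0.3, -0.1, 0.0]
grip_width: 0.99
grip_force: 0.0
```

```bash
python3 look.py w3; python3 -c "
from h import *
go(.425,.113,.22,104)
o,d=np.load('w3.npy',allow_pickle=True)
for X in [(.421,.229,.014),(.421,.229,.065),(.434,.345,.071),(.543,.237,.014),(.541,.352,.014)]:print(X,wproj(o,d,X))"
```

```text
[-115.   -22.5   -3.5] [-0.   0.  -1.1] at [0.4213 0.2301 0.2165]
(0.421, 0.229, 0.014) [279. 204.]
(0.421, 0.229, 0.065) [278. 221.]
(0.434, 0.345, 0.071) [336.  69.]
(0.543, 0.237, 0.014) [401. 223.]
(0.541, 0.352, 0.014) [444. 101.]
```

View pics/w3.png

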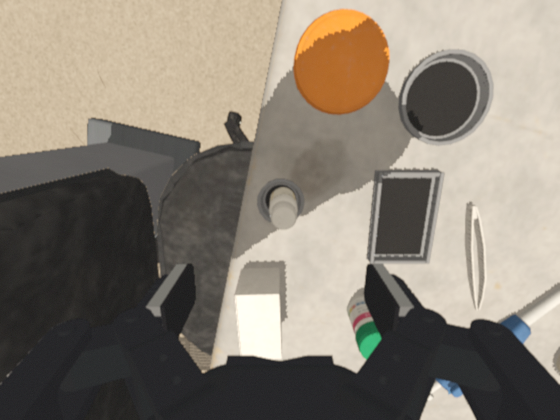

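Call:
{"api": "carry_out", "payload": {
  "plan": [-45,-9,0,0,0,-1,85,-90,-15,0,0,0,-1,85,-114,-20,20,0,0,0,-1,85,-114,-20,60,0,0,-1,85,-114,-20,90,0,0,-1,85]
}}

```text
validation failed for argument at $.pl...
```

Call:
{"api": "carry_out", "payload": {
  "plan": [-45,-9,0,0,0,-1,85,-90,-15,0,0,0,-1,85,-114,-20,20,0,0,-1,85,-114,-20,60,0,0,-1,85,-114,-20,90,0,0,-1,85]
}}

```text
t: 6.0
tcp_pos: [0.4266, 0.1136, 0.1244]
orientation: [-0.001, 0.617, 0.787, -0.001]
ft_force: [1.1, 0.6, 0.4]
grip_width: 0.996
grip_force: 0.0
```

```bash
python3 -c "
from h import *
go(.427,.114,.094,103.8)"
```

```text
[ 0.3  0.6 30.4] [-0.1 -0.  -0. ] at [0.4266 0.1136 0.1244]
```

Call:
{"api": "carry_out", "payload": {
  "plan": [0,0,30,0,0,0,85,0,0,30,0,0,0,60,0,0,30,0,0,0,30,0,0,30,0,0,0,30,0,0,30,0,0,0,30]
}}

```text
t: 6.5
tcp_pos: [0.428, 0.1151, 0.0982]
orientation: [0.001, 0.616, 0.788, 0.001]
ft_force: [-0.6, 1.2, 2.8]
grip_width: 0.482
grip_force: 60.6
```

Call:
{"api": "carry_out", "payload": {
  "plan": [0,0,0,0,0,0,30,0,0,0,0,0,0,30,0,0,0,0,0,0,30]
}}

```text
t: 6.8
tcp_pos: [0.428, 0.1151, 0.0982]
orientation: [0.001, 0.616, 0.787, 0.001]
ft_force: [-3.3, 1.6, 10.0]
grip_width: 0.476
grip_force: 61.7
```

```bash
python3 -c "
from h import *
go(.545,.240,.2,103)"
```

```text
[  93.1  143.8 -101.5] [0.1 0.  0.9] at [0.428  0.1151 0.0982]
```

Call:
{"api": "carry_out", "payload": {
  "plan": [0,0,-40,0,0,0,30,0,0,-85,0,0,0,30,20,30,-100,0,0,1,30,46,72,-100,0,0,1,30,70,112,-100,0,0,1,30]
}}

```text
t: 7.3
tcp_pos: [0.5212, 0.2102, 0.199]
orientation: [0.001, 0.624, 0.781, 0.001]
ft_force: [-0.2, -0.2, -1.0]
grip_width: 0.477
grip_force: 61.3
```

Call:
{"api": "carry_out", "payload": {
  "plan": [23,32,0,0,0,0,30,23,32,0,0,0,0,30,23,32,0,0,0,0,30]
}}

```text
t: 7.6
tcp_pos: [0.5452, 0.2398, 0.1974]
orientation: [-0.0, 0.623, 0.782, 0.0]
ft_force: [-0.1, -0.8, -0.3]
grip_width: 0.481
grip_force: 61.3
```

```bash
python3 look.py w4; python3 -c "
from h import *
go(.545,.240,.104,103)
o,d=np.load('w4.npy',allow_pickle=True)
for X in [(.545,.24,.014),(.541,.352,.014)]:print(X,wproj(o,d,X))
a=np.radians(103)
for sx in(-1,1):
  for sy in (-1,1):
    X=np.array([.545,.24])+sy*.048*np.array([np.cos(a),np.sin(a)])+sx*.031*np.array([np.sin(a),-np.cos(a)]);print(wproj(o,d,[*X,.014]),end=' ')
"
```

```text
[ 1.   0.2 93.4] [-0.   0.  -0.1] at [0.545  0.239  0.1974]
(0.545, 0.24, 0.014) [280. 209.]
(0.541, 0.352, 0.014) [306.  76.]
[247. 257.] [243. 155.] [312. 257.] [316. 155.]
```

View pics/w4.png

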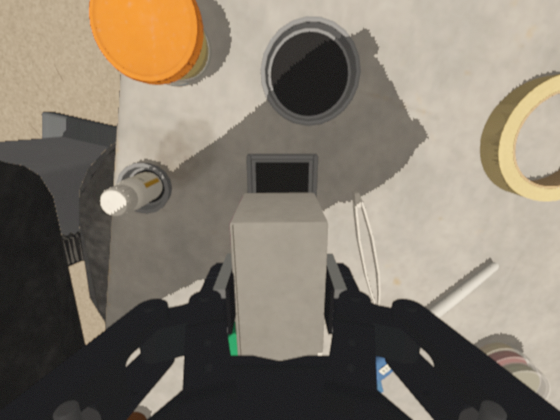

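Call:
{"api": "carry_out", "payload": {
  "plan": [3,2,40,0,0,0,30,3,2,75,0,0,0,30,3,2,85,0,0,0,30,3,2,93,0,0,0,30,3,2,94,0,0,0,30]
}}

```text
t: 8.15
tcp_pos: [0.5468, 0.2424, 0.1036]
orientation: [0.0, 0.623, 0.782, 0.0]
ft_force: [0.0, -0.3, -0.2]
grip_width: 0.483
grip_force: 61.2
```

Call:
{"api": "carry_out", "payload": {
  "plan": [0,0,1,0,0,0,30,0,0,1,0,0,0,42,0,0,1,0,0,0,60,0,0,1,0,0,0,70,0,0,1,0,0,0,70]
}}

```text
t: 8.65
tcp_pos: [0.5467, 0.2427, 0.1022]
orientation: [0.0, 0.623, 0.782, 0.0]
ft_force: [-0.4, -0.1, 0.4]
grip_width: 0.82
grip_force: 0.0
```

Call:
{"api": "carry_out", "payload": {
  "plan": [0,0,-40,0,0,0,70,0,0,-80,0,0,0,85,-10,0,-110,0,0,0,85,-30,0,-115,0,0,0,85,-30,0,-115,0,0,0,85]
}}

```text
t: 9.15
tcp_pos: [0.5546, 0.2111, 0.2181]
orientation: [0.001, 0.624, 0.781, 0.0]
ft_force: [0.8, -0.4, -0.7]
grip_width: 0.994
grip_force: 0.0
```

```bash
python3 look.py w5; python3 -c "
from h import *
go(.537,.126,.2,103)
o,d=np.load('w5.npy',allow_pickle=True)
for X in [(.546,.241,.056),(.535,.124,.064),(.437,.349,.071),(.543,.354,.014)]:print(X,wproj(o,d,X))
"
```

```text
[-80.4 -35.6  17.3] [ 0.   0.  -0.2] at [0.5539 0.2123 0.2173]
(0.546, 0.241, 0.056) [277. 179.]
(0.535, 0.124, 0.064) [237. 305.]
(0.437, 0.349, 0.071) [143. -21.]
(0.543, 0.354, 0.014) [304.  37.]
```

View pics/w5.png

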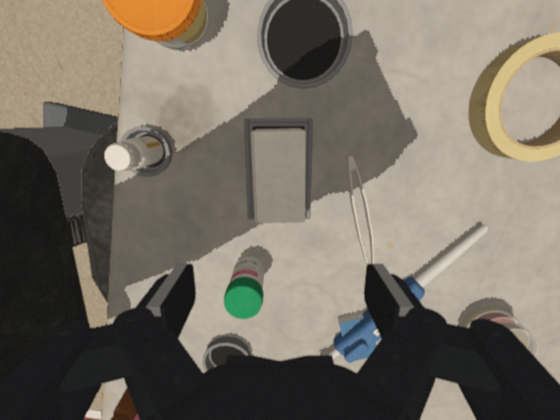

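Call:
{"api": "carry_out", "payload": {
  "plan": [-40,-17,0,0,0,0,85,-80,-34,10,0,0,0,85,-80,-34,50,0,0,0,85,-80,-34,90,0,0,0,85,-80,-34,107,0,0,0,85]
}}

```text
t: 9.7
tcp_pos: [0.5365, 0.1278, 0.1067]
orientation: [-0.002, 0.623, 0.782, -0.001]
ft_force: [-0.2, 0.6, 0.3]
grip_width: 0.994
grip_force: 0.0
```

Call:
{"api": "carry_out", "payload": {
  "plan": [0,0,0,0,0,0,70,0,0,0,0,0,0,25,0,0,0,0,0,0,25,0,0,0,0,0,0,25,0,0,0,0,0,0,25]
}}

```text
t: 10.2
tcp_pos: [0.5389, 0.1283, 0.1115]
orientation: [0.001, 0.623, 0.782, 0.001]
ft_force: [-1.2, 0.8, 8.5]
grip_width: 0.374
grip_force: 58.7
```

Call:
{"api": "carry_out", "payload": {
  "plan": [0,0,0,0,0,0,25,0,0,0,0,0,0,25,0,0,0,0,0,0,25]
}}

```text
t: 10.5
tcp_pos: [0.5389, 0.1283, 0.1115]
orientation: [0.001, 0.623, 0.782, 0.001]
ft_force: [-1.2, 0.3, 8.4]
grip_width: 0.375
grip_force: 58.7
```

```bash
python3 -c "
from h import *
go(.537,.008,.2,103)"
```

```text
[-116.8  -28.5  -88.5] [ 0.1  0.  -0.1] at [0.5389 0.1283 0.1115]
```

Call:
{"api": "carry_out", "payload": {
  "plan": [0,0,-40,0,0,0,25,0,0,-75,0,0,0,25,-40,-10,-80,0,0,0,25,-85,-20,-80,0,0,0,25,-117,-29,-80,0,0,0,25]
}}

```text
t: 11.0
tcp_pos: [0.5362, 0.0046, 0.1911]
orientation: [0.001, 0.624, 0.782, 0.0]
ft_force: [-0.1, 0.4, -0.2]
grip_width: 0.38
grip_force: 60.1
```

Call:
{"api": "carry_out", "payload": {
  "plan": [0,0,0,0,0,0,25,0,0,0,0,0,0,25]
}}

```text
t: 11.2
tcp_pos: [0.5361, 0.0067, 0.1907]
orientation: [0.001, 0.624, 0.782, 0.0]
ft_force: [0.3, 0.2, -0.3]
grip_width: 0.375
grip_force: 60.1
```

```bash
python3 look.py w6; python3 -c "
from h import *
go(.537,.008,.1145,103)
o,d=np.load('w6.npy',allow_pickle=True)
for X in [(.537,.008,.014),(.546,.241,.056)]:print(X,wproj(o,d,X))
p,R=pose(o)
for r in(-.016,0,.016):print(wproj(o,d,p+R.apply([0.016,r,.1115])))
"
```

```text
[-0.   0.8 76.1] [ 0.1  0.  -0.1] at [0.5361 0.0078 0.1906]
(0.537, 0.008, 0.014) [281. 210.]
(0.546, 0.241, 0.056) [ 399. -185.]
[255. 218.]
[280. 218.]
[304. 218.]
```

View pics/w6.png

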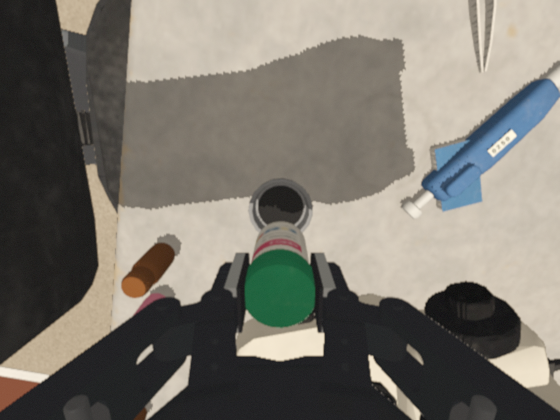

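Call:
{"api": "carry_out", "payload": {
  "plan": [3,1,40,0,0,0,25,3,1,62,0,0,0,25,3,1,70,0,0,0,25,3,1,75,0,0,0,25,3,1,75,0,0,0,25]
}}

```text
t: 11.75
tcp_pos: [0.5366, 0.0112, 0.1154]
orientation: [0.0, 0.623, 0.782, 0.0]
ft_force: [0.1, 0.0, -0.4]
grip_width: 0.379
grip_force: 60.1
```

Call:
{"api": "carry_out", "payload": {
  "plan": [0,0,1,0,0,0,25,0,0,1,0,0,0,36,0,0,1,0,0,0,55,0,0,1,0,0,0,70,0,0,1,0,0,0,70]
}}

```text
t: 12.25
tcp_pos: [0.5363, 0.0104, 0.1141]
orientation: [0.0, 0.623, 0.782, 0.0]
ft_force: [-0.2, -1.0, 0.2]
grip_width: 0.822
grip_force: 0.0
```

Call:
{"api": "carry_out", "payload": {
  "plan": [0,0,-40,0,0,0,70,0,0,-80,0,0,0,85,0,0,-115,0,0,0,85,0,0,-115,0,0,0,85]
}}

```text
t: 12.65
tcp_pos: [0.5377, 0.0108, 0.2331]
orientation: [0.002, 0.623, 0.782, 0.002]
ft_force: [0.5, -0.7, -1.1]
grip_width: 0.993
grip_force: 0.0
```

```bash
python3 look.py w7; python3 -c "
from h import *
go(.437,.349,.22,13.5)
o,d=np.load('w7.npy',allow_pickle=True)
for X in [(.537,.008,.014),(.537,.008,.067)]:print(X,wproj(o,d,X))
"
```

```text
[352.3 -22.   10.3] [ 0.2 -0.1 89.4] at [0.537  0.0104 0.2309]
(0.537, 0.008, 0.014) [277. 201.]
(0.537, 0.008, 0.067) [277. 217.]
```

View pics/w7.png

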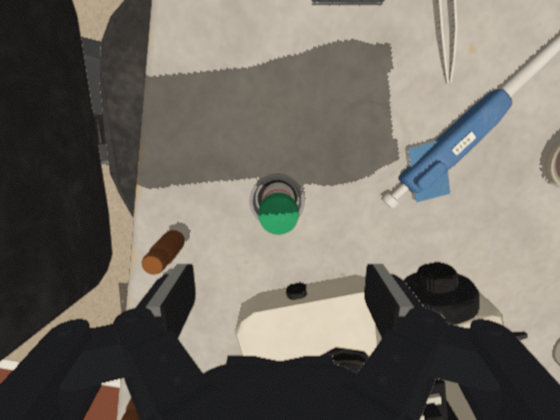

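Call:
{"api": "carry_out", "payload": {
  "plan": [30,-2,0,0,0,8,85,60,-4,0,0,0,16,85,90,-6,0,0,0,24,85,120,-8,0,0,0,32,85,150,-10,0,0,0,40,85]
}}

```text
t: 13.2
tcp_pos: [0.4922, 0.1553, 0.228]
orientation: [-0.0, 0.855, 0.519, -0.001]
ft_force: [0.7, -0.3, -0.4]
grip_width: 0.997
grip_force: 0.0
```

```bash
python3 -c "
from h import *
go(.437,.349,.23,13.5)"
```

```text
[ 146.5 -138.2   -2. ] [-0.   0.1 49.1] at [0.4922 0.1553 0.228 ]
```

Call:
{"api": "carry_out", "payload": {
  "plan": [30,-28,0,0,0,8,85,60,-56,0,0,0,16,85,90,-84,0,0,0,24,85,120,-112,0,0,0,32,85,146,-138,0,0,0,40,85]
}}

```text
t: 13.7
tcp_pos: [0.4355, 0.3489, 0.2279]
orientation: [0.0, 0.981, 0.196, -0.001]
ft_force: [1.1, -0.1, 0.4]
grip_width: 0.996
grip_force: 0.0
```

Call:
{"api": "carry_out", "payload": {
  "plan": [0,0,0,0,0,8,85,0,0,0,0,0,9,85,0,0,0,0,0,9,85]
}}

```text
t: 14.0
tcp_pos: [0.4367, 0.3466, 0.2282]
orientation: [0.001, 0.992, 0.122, -0.0]
ft_force: [-0.3, 0.3, -0.8]
grip_width: 0.99
grip_force: 0.0
```

```bash
python3 look.py w8; python3 -c "
from h import *
go(.437,.349,.118,13.5)
o,d=np.load('w8.npy',allow_pickle=True)
for X in [(.437,.349,.071),(.541,.352,.014)]:print(X,wproj(o,d,X))
"
```

```text
[  0.8  -2.6 110.4] [0.  0.  0.6] at [0.4369 0.3463 0.2284]
(0.437, 0.349, 0.071) [278. 216.]
(0.541, 0.352, 0.014) [303.  88.]
```

View pics/w8.png

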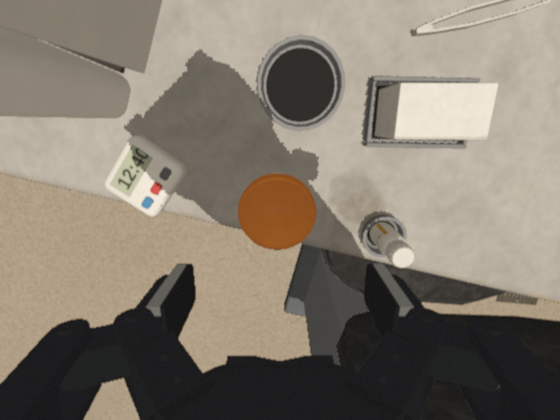

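Call:
{"api": "carry_out", "payload": {
  "plan": [2,-2,45,0,0,0,85,2,-2,85,0,0,0,85,2,-2,105,0,0,0,85,2,-2,118,0,0,0,85,2,-2,118,0,0,0,85]
}}

```text
t: 14.55
tcp_pos: [0.438, 0.3488, 0.1097]
orientation: [0.0, 0.993, 0.121, -0.001]
ft_force: [-0.7, 0.1, 0.2]
grip_width: 0.995
grip_force: 0.0
```

Call:
{"api": "carry_out", "payload": {
  "plan": [0,0,0,0,0,0,70,0,0,0,0,0,0,55,0,0,0,0,0,0,55,0,0,0,0,0,0,55,0,0,0,0,0,0,55]
}}

```text
t: 15.05
tcp_pos: [0.4388, 0.35, 0.1126]
orientation: [-0.0, 0.993, 0.121, 0.001]
ft_force: [-0.7, -1.6, 8.7]
grip_width: 0.72
grip_force: 63.6
```

```bash
python3 -c "
from h import *
go(.543,.353,.18,13.5)"
```

```text
[102.   22.1 -67.1] [-0.  -0.1  0.4] at [0.4388 0.35   0.1126]
```

Call:
{"api": "carry_out", "payload": {
  "plan": [0,0,-30,0,0,0,55,0,0,-55,0,0,0,55,30,7,-60,0,0,0,55,70,15,-60,0,0,0,55,103,22,-60,0,0,0,55]
}}

```text
t: 15.55
tcp_pos: [0.5457, 0.3529, 0.1729]
orientation: [-0.0, 0.993, 0.121, 0.001]
ft_force: [0.2, -0.9, -0.1]
grip_width: 0.714
grip_force: 65.5
```

Call:
{"api": "carry_out", "payload": {
  "plan": [0,0,0,0,0,0,55,0,0,0,0,0,0,55]
}}

```text
t: 15.75
tcp_pos: [0.5437, 0.353, 0.1716]
orientation: [-0.0, 0.993, 0.121, 0.0]
ft_force: [-1.1, 0.2, -0.4]
grip_width: 0.72
grip_force: 65.4
```

```bash
python3 look.py w9; python3 -c "
from h import *
go(.543,.353,.1156,13.5)
o,d=np.load('w9.npy',allow_pickle=True)
for X in [(.543,.353,.014)]:print(X,wproj(o,d,X))
p,R=pose(o);X=p+R.apply([0,0,.1126]);print(X)
for t in(0,90,180,270):
  t=np.radians(t);print(wproj(o,d,[.543+.04*np.cos(t),.353+.04*np.sin(t),.014]),end=' ')
"
```

```text
[-0.1  0.4 56. ] [-0.  -0.   0.4] at [0.543  0.3533 0.1716]
(0.543, 0.353, 0.014) [281. 218.]
[0.54377687 0.35309752 0.058963  ]
[293. 170.] [233. 206.] [269. 260.] [327. 228.]
```

View pics/w9.png

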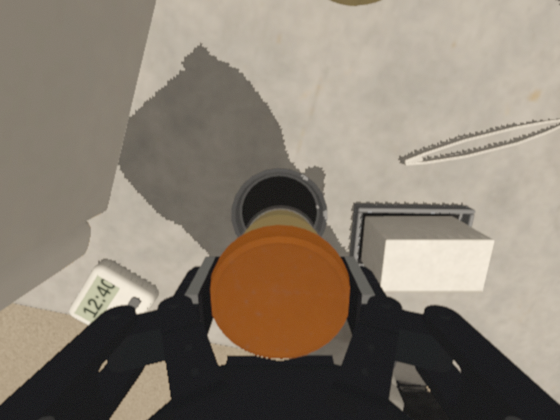

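Call:
{"api": "carry_out", "payload": {
  "plan": [0,0,25,0,0,0,55,0,0,42,0,0,0,55,0,0,50,0,0,0,55,0,0,55,0,0,0,55,0,0,55,0,0,0,55]
}}

```text
t: 16.3
tcp_pos: [0.5434, 0.3534, 0.1163]
orientation: [-0.0, 0.993, 0.121, 0.0]
ft_force: [-0.1, -0.4, -0.3]
grip_width: 0.718
grip_force: 65.5
```

Call:
{"api": "carry_out", "payload": {
  "plan": [0,0,1,0,0,0,55,0,0,1,0,0,0,65,0,0,1,0,0,0,80,0,0,1,0,0,0,85,0,0,1,0,0,0,85]
}}

```text
t: 16.8
tcp_pos: [0.5433, 0.3531, 0.1149]
orientation: [-0.0, 0.993, 0.121, -0.0]
ft_force: [-0.4, 0.2, 0.9]
grip_width: 0.995
grip_force: 0.0
```

Call:
{"api": "carry_out", "payload": {
  "plan": [0,0,-30,0,0,0,85,0,0,-70,0,0,0,85,0,0,-115,0,0,0,85,-50,0,-125,0,0,0,85,-100,0,-125,0,0,0,85]
}}

```text
t: 17.3
tcp_pos: [0.4468, 0.3295, 0.2416]
orientation: [-0.001, 0.993, 0.121, 0.001]
ft_force: [-0.5, 1.9, -1.2]
grip_width: 1.0
grip_force: 0.0
```

Call:
{"api": "carry_out", "payload": {
  "plan": [-40,40,0,0,0,0,85,-60,80,0,0,0,0,85,-70,120,0,0,0,0,85,-70,120,0,0,0,0,85]
}}

```text
t: 17.7
tcp_pos: [0.408, 0.1912, 0.24]
orientation: [0.001, 0.993, 0.118, 0.0]
ft_force: [-0.2, 1.5, 0.3]
grip_width: 0.995
grip_force: 0.0
```

```bash
python3 look.py w10; python3 - <<'E'
from station import arm
from h import *
a=cv2.cvtColor(arm.get_image("side")["img"],cv2.COLOR_RGB2BGR)[120:270,190:350]
b=cv2.cvtColor(arm.get_image("top")["img"],cv2.COLOR_RGB2BGR)[150:265,130:390]
a=cv2.resize(a,(420,394),interpolation=2);b=cv2.resize(b,(780,345),interpolation=2)
cv2.imwrite("pics/fa.png",a);cv2.imwrite("pics/fb.png",b)
c=np.zeros((600,780,3),np.uint8);w=cv2.imread("pics/w10.png")
c[:255,:272]=cv2.resize(a,(272,255));c[:255,300:640]=cv2.resize(w,(340,255));c[255:]=b
cv2.imwrite("pics/f.png",c)
E
```

```text
(no output)
```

View pics/f.png

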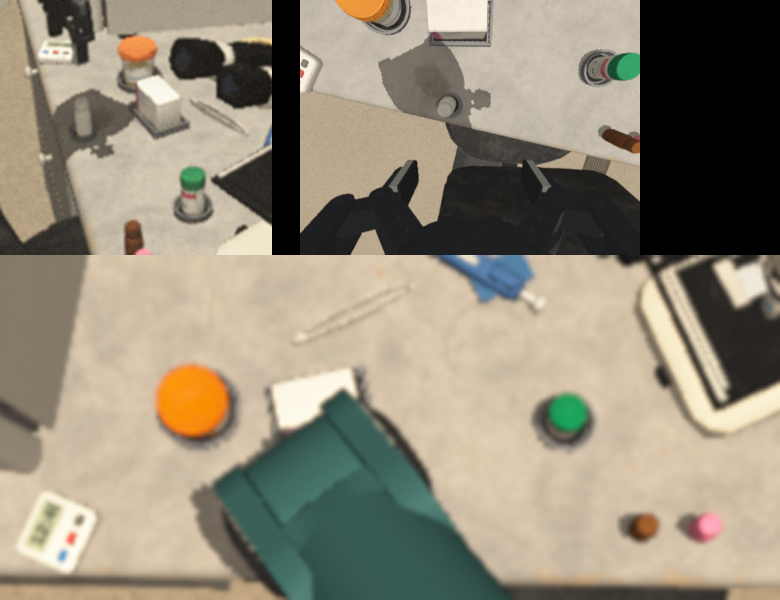

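```bash
python3 - <<'E'
from h import *
c=lambda u,v:(130+u/3,150+(v-255)/3)
for k,p,z in [("cup .541 .352",(193,400),.074),("pot .535 .006",(568,413),.067)]:print(k,ray("top",*c(*p),z).round(3))
from station import arm
print(arm.get_obs()["ft_force"]); print(arm.finish_job())
E
```

```text
cup .541 .352 [0.538 0.348 0.074]
pot .535 .006 [0.534 0.007 0.067]
[ 0.00414201  1.07371234 -0.07714307]
the job is handed in; nothing more can be done
None
```

I handed the job in at about 18 s. The last pictures show the cup, pot, bottle and carton each standing upright in its own seat, with the timer and tweezers where they lay. `finish_job` returned no verdict.

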